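# Make up two microscope kits

### The job

Make up two microscope kits from the parts standing on the bench: put the long objective, the eyepiece and the prism slider into the large three-pocket tray (the slider in the long pocket), and the short objective and the filter cube into the small two-pocket tray. One part to a pocket, upright and flat on the pocket's floor as it stands now; either of the two equal pockets of a tray will do. These are optics, so set each one down rather than letting it fall, and leave the oil bottle and the sample vial where they stand.

Things in the scene. Friction and masses are not known exactly. Their poses are not given: they have to be found in the camera images.
- tray_large: Large grey kit tray, fixed to the bench, 132 (its x) by 128 (its y) mm, origin at the centre of its underside, z up. Floor 3 mm thick; all walls 4 mm thick with tops 14 mm above the bench. Three pockets: one long pocket 124 (x) by 56 (y) mm inside, centred at x 0, y -32 mm in the tray's frame; two equal pockets 60 by 60 mm inside, centred at x +32 and x -32 mm, y +30 mm.
- tray_small: Small grey kit tray, fixed to the bench, 132 (its x) by 68 (its y) mm, origin at the centre of its underside, z up. Floor 3 mm thick; walls 4 mm thick with tops 14 mm above the bench. Two equal pockets 60 by 60 mm inside, centred at x +32 and x -32 mm, y 0 in the tray's frame.
- objective_long: Long slim steel microscope objective with black and dark rings, standing upright: a cylinder 26 mm in diameter up to 58 mm, then a cone to a 14 mm wide nose with a small lens at 72 mm. Loose, about 160 g. Origin at the centre of its underside, z up along its axis. Held by its cylinder.
- objective_short: Short thick steel microscope objective with black and dark rings, standing upright: a cylinder 36 mm in diameter up to 36 mm, then a cone to a 20 mm wide nose with a lens at 44 mm. Loose, about 180 g. Origin at the centre of its underside, z up along its axis. Held by its cylinder.
- eyepiece: Eyepiece standing upright: a steel tube 30 mm in diameter from 0 to 24 mm, above it a black eyecup about 40 mm in diameter from 24 to 52 mm, with a 28 mm lens on top. Loose, about 120 g. Origin at the centre of its underside, z up along its axis. Held by the black cup.
- filter_cube: Black filter cube, 38 by 38 mm and 44 mm high, with a round amber window on top and a round clear one in its -x side. Loose, about 110 g. Origin at the centre of its underside, z up, x and y square to its sides.
- prism_slider: Prism slider lying flat: an aluminium bar 96 (its x) by 28 (its y) mm, 10 mm thick, with a black upright grip tab at its middle, 30 mm long (x), 12 mm thick (y), rising from the bar to 38 mm above the underside. Loose, about 100 g. Origin at the centre of the underside, x along the bar, z up. Held by the tab.
- oil_bottle: Small amber glass bottle with a paper label and a black cap, 28 mm in diameter, 58 mm high, standing among the parts; leave it alone. Origin at the centre of its underside.
- sample_vial: Small clear glass vial with a white cap, 26 mm in diameter, 45 mm high, standing among the parts; leave it alone. Origin at the centre of its underside.
Mind the look-alikes: they are no part of the job. What is shaped like the filter_cube but purple or yellow is not meant. Leave any red look-alike of the prism_slider alone.

How it is judged:
By the outcome, as a careful person would: the job done as asked, in the order asked, and still so for the second after the job is handed in, with the robot touching nothing.
It also fails if it takes over 122 s, if anything falls off the work surface, if the arm or the gripper's body presses on something with over 40 N, if the wrist force passes 120 N, or if a joint passes its speed limit or range.

### The arm

A 7-joint arm with a two-finger parallel gripper is mounted at the origin on the work surface. World frame = base frame: x ahead of the robot, y to its left, z up, the work surface at z = 0. Lengths are in m, angles in degrees, forces in N, time in s.
With the tool pointing down it reaches from about 0.425 to 0.825 m from the base axis. Payload 3.6 kg.
Tool frame: the origin (TCP) lies midway between the tips of the shut fingers; the grasp point (between the pads) lies 19 mm behind it; z points along the fingers, y is the line along which they close (so a half turn about z gives the same grasp; the last joint's range is limited). The gripper opens to 93 mm and grips with 3 to 60 N. Pads are 15 mm wide; open, the fingers measure 128 mm over their backs; the gripper's body (75 mm by 188 mm) begins 65 mm behind the grasp point.
Start: joints at [63.111, 35.231, -0.722, 81.555, 0.464, 63.22, -2.315], TCP at [0.279, -0.587, 0.219] pointing down, gripper open.
Joint ranges: [-178.69, 178.69], [-17.37, 117.87], [-77.05, 75.6], [15.02, 138.74], [-78.02, 258.01], [0.78, 113.62], [-162.83, 162.83]. Speed limits (degrees/s): [159.86, 159.86, 180, 180, 180, 180, 180].

### API

Orientations are given as a 3x3 rotation matrix whose columns are the frame's x, y, z axes.
In Python, from rig import manip gives the robot as it stands.
- The arm moves only by the tool play_rows, never from a script. Its argument "commands" is a list of rows, each a list of 3 entries, a list of its own where there are three numbers: the finger opening in cm, from 0 to 9.3, then the shift along the tool's x, y, z in cm, then the turn about the tool's z in degrees. In form: [[fingers, [tx, ty, tz], roll], ...]. A call has 1 to 20 rows; each row shifts and turns the commanded pose from where the row before left it, along the tool's axes as they then stand; what a row does not reach is not made up. A row lasts 1/8 s, in which the tool goes at most 62.5 mm and 10.7 degrees, less where a joint would pass 70% of its speed; a pose out of reach is approached as far as the arm can. A call is refused whole if a number of a shift passes 6.25 or a number of a turn 10.7, either way. A call with a gripper value outside its range is refused whole. The fingers move at their own pace and stop on an object; "force" is the grip in N (left out, the last holds). Time passes only in rows, so rows that do not move let the fingers close. It gives the time, the measured TCP pose, the force, the opening and the grip force at its end, in the units of the state.
- manip.get_obs(): the state, without advancing time (a new reading comes with each control period).
- manip.get_image(name): name is "side" or "top" or "wrist"; returns (picture, depth): 420x560x3 uint8, blue, green, red; 420x560 float32, m along the optical axis (not along the pixel's ray), 0 where there is no reading.
- manip.calibration(name): a dict with "fx", "fy", "cx", "cy" (pixels), "k1" (the pictures are not rectified: a ray, as slopes to the right and down, at radius r is drawn at 1 + k1 r^2 times it, then the intrinsics apply), "R" (3x3) and "t" (3): a world point X has camera coordinates R X + t. Camera axes: x right, y down, z forward; pixel columns grow to the right and rows downward; lengths in m; the calibration is good to about 2 mm. A picture is of the moment at which its call begins: read the wrist's pose just before it. calibration takes no time and is no camera call; for the wrist camera it gives the pose at the moment of the call.
- manip.hand_in(): hands the job in; it is judged then, once.
The state is a dict: "time": time; "joints": joint angles; "qvel": joint speeds; "joint_torque": joint torques, N m; "tool_pos": TCP position; "ee_rot": TCP orientation; "contact_force": force on the tool from outside, world axes, zero at the start; "torque": the same for the moment, N m; "grip_width": finger opening in m; "grasp_force": force on a finger pad.
Only numpy, scipy, OpenCV 4.12 (cv2) and the standard library are available. Lean on these libraries where they do the work, as an engineer would, in place of code of your own. Each camera call takes 0.05 s, during which the arm holds its last target. There are 200 camera calls.

## Working session

There is one attempt and no reset: what is moved stays moved. The work goes in short steps, Python scripts to look and compute and a tool call to move; the robot and the scene stay as the last step left them, time stands still between calls to the robot, and variables do not carry over. Pictures are saved under pics/ and viewed, at most 14 in all, crops included, and the job is handed in when it is done.

Besides the shell and the picture viewer there is one more tool, called after "Request:" as name(argument=value, ...) on one line, values as JSON. play_rows: Moves the arm, as the interface text tells. Its arguments: {"type":"object","properties":{"commands":{"type":"array"},"force":{"type":"number"}},"required":["commands"]}

```bash
mkdir -p pics; cat > h.py <<'E'
import numpy as np,cv2
from rig import manip
def grab(n):
    c=manip.calibration(n); im,d=manip.get_image(n); return c,im,d
def px2w(c,uv,depth=None,z=None):
    uv=np.atleast_2d(np.array(uv,float)); q=(uv-[c['cx'],c['cy']])/[c['fx'],c['fy']]
    p=q.copy()
    for _ in range(15): p=q/(1+c['k1']*(p**2).sum(1,keepdims=True))
    ray=np.c_[p,np.ones(len(p))]; R=np.array(c['R']);t=np.array(c['t'])
    if depth is not None: return (ray*np.asarray(depth).reshape(-1,1)-t)@R
    o=-R.T@t; d=ray@R; return o+d*((z-o[2])/d[:,2])[:,None]
def cloud(c,d):
    v,u=np.mgrid[:d.shape[0],:d.shape[1]]
    return px2w(c,np.c_[u.ravel(),v.ravel()],d.ravel()).reshape(*d.shape,3)
E
python3 - <<'E'
from h import *
o=manip.get_obs(); print({k:np.round(v,3).tolist() for k,v in o.items()})
for n in("top","side"):
    c,im,d=grab(n); cv2.imwrite(f"pics/{n}0.png",im); np.savez(f"{n}0.npz",im=im,d=d,**c); print(n,{k:np.round(v,3).tolist() for k,v in c.items()})
E
```

```text
{'time': 0.0, 'joints': [63.111, 35.289, -0.724, 81.638, 0.466, 63.219, -2.313], 'qvel': [0.041, 0.045, 0.064, -0.129, 0.0, -0.038, 0.041], 'joint_torque': [-0.0, -45.893, 0.209, -16.574, -0.061, 0.021, 0.0], 'tool_pos': [0.278, -0.587, 0.218], 'ee_rot': [[0.904, 0.429, -0.001], [0.429, -0.904, 0.002], [-0.0, -0.003, -1.0]], 'contact_force': [-0.048, -0.351, -0.47], 'torque': [0.058, 0.055, 0.02], 'grasp_force': 0.0, 'grip_width': 0.093}
top {'fx': 381.099, 'fy': 381.099, 'cx': 278.49, 'cy': 211.852, 'k1': -0.065, 'R': [[0.022, -0.999, 0.034], [-0.999, -0.023, -0.047], [0.048, -0.033, -0.998]], 't': [-0.02, 0.496, 0.713]}
side {'fx': 494.918, 'fy': 494.918, 'cx': 276.642, 'cy': 208.199, 'k1': -0.185, 'R': [[-0.997, -0.07, -0.008], [-0.046, 0.728, -0.684], [0.054, -0.682, -0.73]], 't': [0.517, 0.035, 0.847]}
```

View pics/top0.png

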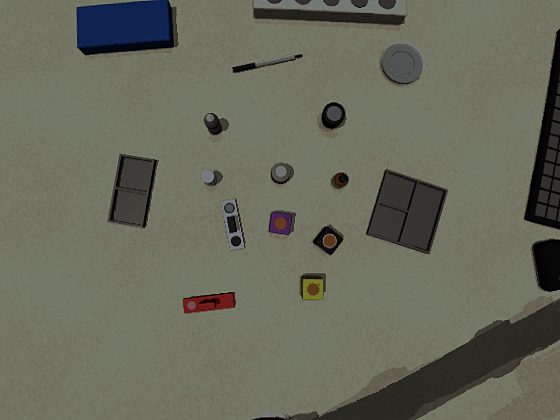

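View pics/side0.png

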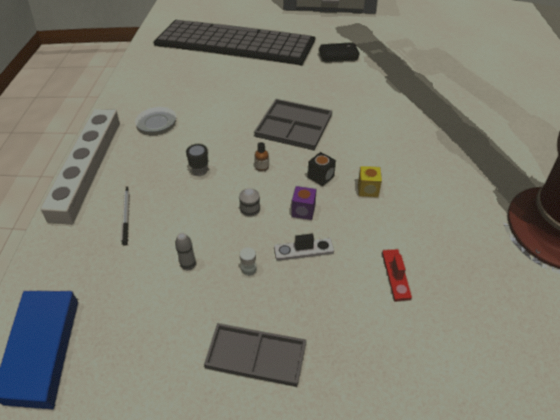

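Top view: long objective (212,122), eyepiece (333,114), short objective (281,172), vial (208,177), bottle (340,180), small tray (133,190), large tray (407,211).
- **Cubes:** black (328,239), purple (281,223) and yellow (313,288). The black one fits the filter cube.
- **Sliders:** aluminium with a black tab (232,224) and red (208,301). The aluminium one fits.

```bash
cat > m.py <<'E'
from h import *
f=np.load("top0.npz"); c={k:f[k] for k in f.files}; im,d=f['im'],f['d']
P=cloud(c,d); P[d<=0]=np.nan
bz=P[330:400,100:250,2]; print("bench z",np.nanmedian(bz), np.nanmedian(P[80:100,250:300,2]))
m=(P[...,2]>.007)&(np.arange(420)[:,None]>75)&(np.arange(420)[:,None]<325)&(np.arange(560)>90)&(np.arange(560)<460)
n,l,s,ce=cv2.connectedComponentsWithStats(m.astype(np.uint8))
for i in range(1,n):
    if s[i,4]<40: continue
    q=P[l==i]; zt=np.percentile(q[:,2],97); 
    t=q[q[:,2]>zt-.006]
    r=cv2.minAreaRect((t[:,:2]*1000).astype(np.float32)); ra=cv2.minAreaRect((q[:,:2]*1000).astype(np.float32))
    print(ce[i].round(),s[i,4],"ztop %.3f"%zt,"top mean",t[:,:2].mean(0).round(4),"rect",np.round(r[0],1),np.round(r[1],1),round(r[2],1),"all",np.round(ra[0],1),np.round(ra[1],1),round(ra[2],1))
crop=im[140:330,170:370]; cv2.imwrite("pics/crop.png",np.clip(cv2.resize(crop,(800,600)if 0 else (600,570),interpolation=cv2.INTER_CUBIC)*1.6,0,255).astype(np.uint8))
E
python3 m.py
```

```text
bench z -0.0004252748902049651 0.0007407885517215298
[404.  78.] 153 ztop 0.018 top mean [ 0.7663 -0.2528] rect [ 765.5 -251.5] [14.7 60.9] 2.9 all [ 766.  -251.6] [15.6 60.8] 4.7
[333. 115.] 483 ztop 0.055 top mean [ 0.6779 -0.1054] rect [ 678.2 -105.2] [41.7 42.2] 43.3 all [ 678.2 -105.2] [41.7 42.2] 43.3
[212. 123.] 274 ztop 0.074 top mean [0.6565 0.1189] rect [657.6 120. ] [17.4 16.2] 79.5 all [657.1 118.8] [26.2 25.4] 17.3
[131. 190.] 697 ztop 0.016 top mean [0.5317 0.2733] rect [531.5 272.8] [ 70.2 131.7] 81.8 all [531.5 272.8] [ 70.2 131.7] 81.8
[280. 172.] 331 ztop 0.046 top mean [ 0.5703 -0.0101] rect [570.3 -10.5] [31.  26.2] 52.8 all [569.6 -10.1] [34.4 35.3] 46.8
[209. 177.] 196 ztop 0.048 top mean [0.5576 0.1233] rect [557.9 122.9] [24.  23.5] 1.1 all [557.4 122.9] [25.  23.6] 1.1
[408. 210.] 1039 ztop 0.016 top mean [ 0.5041 -0.2588] rect [ 503.6 -259.1] [130.3 132. ] 73.5 all [ 503.6 -258.8] [130.3 132.2] 73.2
[340. 180.] 214 ztop 0.059 top mean [ 0.5596 -0.1232] rect [ 559.7 -123.7] [13.6 14.6] 19.0 all [ 559.1 -122.7] [27.4 27. ] 73.4
[232. 224.] 741 ztop 0.039 top mean [0.4712 0.0783] rect [471.4  78.5] [29.8 12. ] 12.3 all [471.5  78.5] [95.7 28.1] 12.8
[280. 223.] 441 ztop 0.047 top mean [ 0.4755 -0.011 ] rect [475.4 -11.1] [37.9 37.9] 82.5 all [475.5 -10.7] [38.7 37.8] 82.5
[328. 240.] 495 ztop 0.047 top mean [ 0.4453 -0.101 ] rect [ 445.3 -101.4] [38.2 38.2] 52.8 all [ 445.1 -101.1] [38.3 38.8] 52.8
[312. 287.] 532 ztop 0.046 top mean [ 0.3571 -0.0734] rect [356.9 -73.6] [38.6 37.1] 1.2 all [356.9 -72.7] [38.6 39.1] 0.7
[208. 303.] 755 ztop 0.038 top mean [0.3215 0.1202] rect [321.1 120.3] [12.7 28.7] 9.5 all [321.2 120. ] [28.8 94.9] 8.3
```

View pics/crop.png

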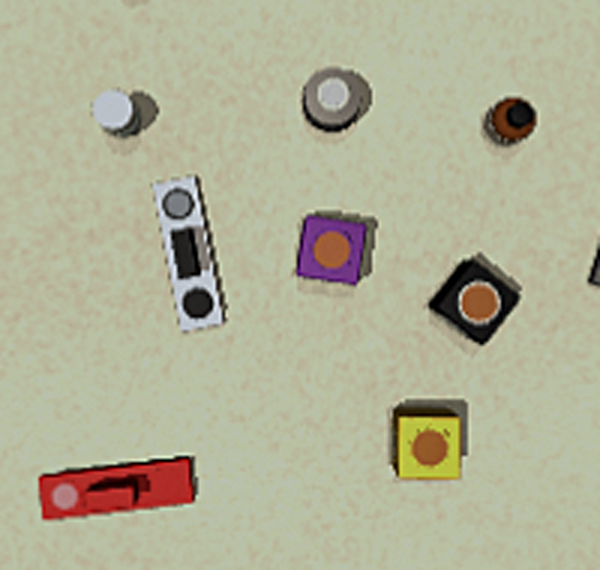

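The crop confirms the black cube with the amber window at crop (475,300), and the aluminium slider with the black tab at (190,250). The measured heights and sizes match the spec. I'm turning to yaw 0 and going above the long objective.

Request:
play_rows(commands=[[9.3,[0,0,0],8.5],[9.3,[0,0,0],8.5],[9.3,[0,0,0],8.4],[9.3,[2.7,-5.04,0],0],[9.3,[2.7,-5.04,0],0],[9.3,[2.7,-5.04,0],0],[9.3,[2.7,-5.04,0],0],[9.3,[2.7,-5.04,0],0],[9.3,[2.7,-5.04,0],0],[9.3,[2.7,-5.04,0],0],[9.3,[2.7,-5.04,0],0],[9.3,[2.7,-5.04,0],0],[9.3,[2.7,-5.04,0],0],[9.3,[2.7,-5.04,0],0],[9.3,[2.7,-5.04,0],0],[9.3,[2.7,-5.04,0],0],[9.3,[2.7,-5.04,0],0],[9.3,[0,0,0],0]])

```text
time: 2.35
tool_pos: [0.6567, 0.1258, 0.2169]
ee_rot: [[1.0, 0.009, -0.002], [0.009, -1.0, 0.005], [-0.002, -0.005, -1.0]]
contact_force: [-0.1, 0.2, -0.3]
grip_width: 0.0929
grasp_force: 0.0
```

```bash
cat > st.py <<'E'
from h import *
import sys
o=manip.get_obs(); R=np.array(o['ee_rot']); p=np.array(o['tool_pos'])
print("t",o['time'],"p",p.round(4),"yaw %.1f tilt %.2f"%(np.degrees(np.arctan2(R[1,0],R[0,0])),np.degrees(np.arccos(-R[2,2]))),"w",round(o['grip_width'],4),"gf",round(o['grasp_force'],1),"j7",round(o['joints'][6],1))
def to(x,y,z): print("shift cm",(R.T@(np.array([x,y,z])-p)*100).round(2))
if len(sys.argv)>3: to(*map(float,sys.argv[1:4]))
E
python3 st.py .657 .119 .018
python3 - <<'E'
from h import *
c,im,d=grab("wrist"); cv2.imwrite("pics/w1.png",im)
P=cloud(c,d); 
for lo,hi in((.05,.0595),(.065,.08)):
    m=(P[...,2]>lo)&(P[...,2]<hi)&(d>0)&(abs(P[...,0]-.657)<.04)&(abs(P[...,1]-.119)<.04)
    q=P[m]; print(len(q), q.mean(0).round(4), np.ptp(q,axis=0).round(4), cv2.minEnclosingCircle((q[:,:2]*1000).astype(np.float32)))
E
```

```text
t 2.35 p [0.6567 0.1258 0.2169] yaw 0.5 tilt 0.28 w 0.0929 gf 0.0 j7 -101.1
shift cm [ 0.06  0.77 19.89]
94 [0.6631 0.1206 0.0562] [0.0251 0.0257 0.0094] ((656.878173828125, 120.10829162597656), 13.1467866897583)
316 [0.6577 0.1202 0.0703] [0.0191 0.0181 0.0087] ((657.0911865234375, 120.15131378173828), 9.912104606628418)
```

View pics/w1.png

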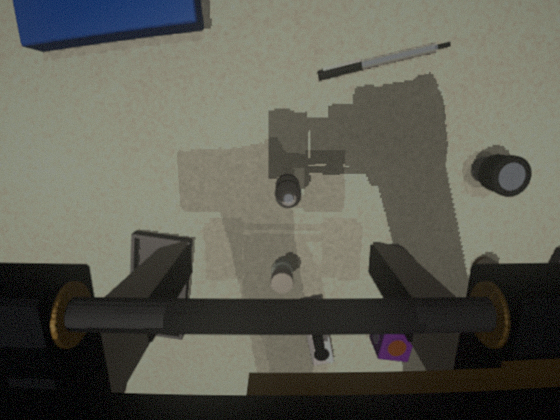

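The wrist view shows the long objective at (288,190), with the vial below it at (283,275). Both cameras put the objective at (0.657, 0.120). Descending and gripping.

Request:
play_rows(commands=[[7.0,[0,0.6,4.5],0],[7.0,[0,0,4.5],0],[7.0,[0,0,4.5],0],[7.0,[0,0,3.4],0],[7.0,[0,0,2],0],[7.0,[0,0,1],0],[7.0,[0,0,0],0],[0,[0,0,0],0],[0,[0,0,0],0],[0,[0,0,0],0],[0,[0,0,0],0],[0,[0,0,0],0],[0,[0,0,0],0]], force=20)

```text
time: 4.03
tool_pos: [0.6572, 0.1131, 0.02]
ee_rot: [[1.0, 0.0, 0.001], [0.0, -1.0, 0.001], [0.001, -0.001, -1.0]]
contact_force: [0.8, 1.8, 1.9]
grip_width: 0.0259
grasp_force: 20.0
```

```bash
python3 st.py .4817 -.2209 .13
```

```text
t 4.025 p [0.6572 0.1131 0.02  ] yaw 0.0 tilt 0.09 w 0.0259 gf 20.0 j7 -100.4
shift cm [-17.54  33.39 -11.05]
```

Request:
play_rows(commands=[[0,[0,0,-1],0],[0,[0,0,-3],0],[0,[0,0,-3.5],0],[0,[0,0,-3.5],0],[0,[-1.95,3.7,0],0],[0,[-1.95,3.7,0],0],[0,[-1.95,3.7,0],0],[0,[-1.95,3.7,0],0],[0,[-1.95,3.7,0],0],[0,[-1.95,3.7,0],0],[0,[-1.95,3.7,0],0],[0,[-1.95,3.7,0],0],[0,[-1.94,3.7,0],0],[0,[0,0,0],0],[0,[0,0,0],0],[0,[0,0,0],0]])

```text
time: 6.02
tool_pos: [0.4819, -0.2194, 0.1297]
ee_rot: [[1.0, 0.002, 0.0], [0.002, -1.0, 0.001], [0.0, -0.001, -1.0]]
contact_force: [-0.1, 0.7, -1.4]
grip_width: 0.0257
grasp_force: 20.0
```

```bash
python3 st.py .4817 -.2209 .023; sleep 0; python3 st.py|head -1
python3 - <<'E'
from h import *
c,im,d=grab("wrist"); cv2.imwrite("pics/w2.png",im)
E
```

```text
t 6.025 p [ 0.4819 -0.2194  0.1297] yaw 0.1 tilt 0.05 w 0.0257 gf 20.0 j7 -67.8
shift cm [-0.02  0.16 10.67]
t 6.025 p [ 0.4819 -0.2194  0.1297] yaw 0.1 tilt 0.05 w 0.0257 gf 20.0 j7 -67.8
```

View pics/w2.png

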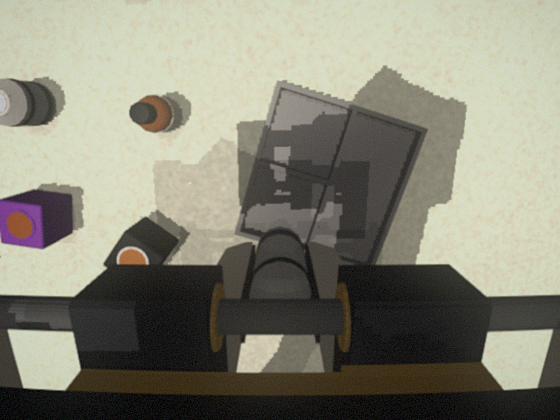

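The objective hangs upright over the near-left equal pocket (around (275,200)). The long pocket is on the right, as computed. Lowering.

Request:
play_rows(commands=[[0,[0,0.15,3.5],0],[0,[0,0,3.5],0],[0,[0,0,2],0],[0,[0,0,1],0],[0,[0,0,0.4],0],[0,[0,0,0.2],0],[0,[0,0,0.1],0],[0,[0,0,0],0],[0,[0,0,0],0]])

```text
time: 7.2
tool_pos: [0.4815, -0.2224, 0.023]
ee_rot: [[1.0, -0.001, 0.001], [-0.001, -1.0, -0.0], [0.001, 0.0, -1.0]]
contact_force: [-0.4, 0.3, -1.7]
grip_width: 0.0255
grasp_force: 20.0
```

Request:
play_rows(commands=[[0,[0,0,0.1],0],[0,[0,0,0],0]])

```text
time: 7.45
tool_pos: [0.4815, -0.2224, 0.0229]
ee_rot: [[1.0, -0.001, 0.001], [-0.001, -1.0, -0.0], [0.001, 0.0, -1.0]]
contact_force: [-1.6, 0.4, 7.7]
grip_width: 0.0256
grasp_force: 20.0
```

Contact at 7.7 N. Releasing, rising and going to the eyepiece.

Request:
play_rows(commands=[[4.0,[0,0,0],0],[4.0,[0,0,0],0],[4.0,[0,0,0],0],[4.0,[0,0,-1.5],0],[4,[0,0,-3.5],0],[4,[0,0,-4],0],[4,[0,0,-2],0],[7.5,[3.93,-2.35,0],0],[7.5,[3.93,-2.35,0],0],[7.5,[3.93,-2.35,0],0],[7.5,[3.93,-2.35,0],0],[7.5,[3.93,-2.35,0],0],[7.5,[0,0,0],0],[7.5,[0,0,0],0],[7.5,[0,0,0],0]])

```text
time: 9.32
tool_pos: [0.6767, -0.1067, 0.1322]
ee_rot: [[1.0, -0.003, -0.001], [-0.003, -1.0, -0.001], [-0.001, 0.001, -1.0]]
contact_force: [0.1, -0.1, -0.7]
grip_width: 0.0753
grasp_force: 0.0
```

```bash
python3 st.py .678 -.105 .020
python3 - <<'E'
from h import *
c,im,d=grab("top"); np.savez("top1.npz",im=im,d=d,**c); P=cloud(c,d)
m=(d>0)&(P[...,2]>.03)&(P[...,2]<.085)&(abs(P[...,0]-.4817)<.04)&(abs(P[...,1]+.2209)<.04); q=P[m]; print(len(q),np.percentile(q[:,2],97),cv2.minEnclosingCircle((q[:,:2]*1000).astype(np.float32)))
E
```

```text
t 9.325 p [ 0.6767 -0.1067  0.1322] yaw -0.2 tilt 0.08 w 0.0753 gf 0.0 j7 -82.4
shift cm [ 0.13 -0.19 11.22]
143 0.0728939609245248 ((482.58416748046875, -220.73854064941406), 12.974723815917969)
```

The long objective is standing in its pocket, 1 mm from target. Eyepiece next.

Request:
play_rows(commands=[[7.5,[0.1,-0.15,4],0],[7.5,[0,0,4],0],[7.5,[0,0,2],0],[7.5,[0,0,1.2],0],[7.5,[0,0,0],0],[7.5,[0,0,0],0],[0,[0,0,0],0],[0,[0,0,0],0],[0,[0,0,0],0],[0,[0,0,0],0],[0,[0,0,0],0]])

```text
time: 10.75
tool_pos: [0.6789, -0.1036, 0.0198]
ee_rot: [[1.0, -0.001, 0.0], [-0.001, -1.0, -0.0], [0.0, 0.0, -1.0]]
contact_force: [-0.3, 0.5, 0.7]
grip_width: 0.0395
grasp_force: 20.0
```

```bash
python3 st.py .5429 -.2393 .13
```

```text
t 10.75 p [ 0.6789 -0.1036  0.0198] yaw -0.0 tilt 0.02 w 0.0395 gf 20.0 j7 -82.6
shift cm [-13.59  13.58 -11.02]
```

Request:
play_rows(commands=[[0,[0,0,-1],0],[0,[0,0,-3],0],[0,[0,0,-3.5],0],[0,[0,0,-3.5],0],[0,[-2.72,2.72,0],0],[0,[-2.72,2.72,0],0],[0,[-2.72,2.72,0],0],[0,[-2.72,2.72,0],0],[0,[-2.71,2.7,0],0],[0,[0,0,0],0],[0,[0,0,0],0],[0,[0,0,3.5],0],[0,[0,0,3.5],0],[0,[0,0,2],0],[0,[0,0,1],0],[0,[0,0,0.4],0],[0,[0,0,0.2],0],[0,[0,0,0],0],[0,[0,0,0],0]])

```text
time: 13.12
tool_pos: [0.5433, -0.2393, 0.0243]
ee_rot: [[1.0, -0.001, 0.001], [-0.001, -1.0, -0.0], [0.001, 0.0, -1.0]]
contact_force: [0.3, -0.1, -1.0]
grip_width: 0.0396
grasp_force: 20.0
```

Request:
play_rows(commands=[[0,[0,0,0.1],0],[0,[0,0,0],0]])

```text
time: 13.38
tool_pos: [0.5429, -0.2391, 0.0228]
ee_rot: [[1.0, -0.001, 0.0], [-0.001, -1.0, 0.0], [0.0, -0.0, -1.0]]
contact_force: [1.2, -0.0, -0.9]
grip_width: 0.0398
grasp_force: 20.0
```

Request:
play_rows(commands=[[0,[0,0,0.1],0],[0,[0,0,0],0]])

```text
time: 13.62
tool_pos: [0.5429, -0.2392, 0.0227]
ee_rot: [[1.0, -0.001, 0.0], [-0.001, -1.0, -0.0], [0.0, 0.0, -1.0]]
contact_force: [-1.2, 0.6, 5.2]
grip_width: 0.0396
grasp_force: 20.0
```

Request:
play_rows(commands=[[4.8,[0,0,0],0],[4.8,[0,0,0],0],[4.8,[0,0,0],0],[4.8,[0,0,-1.5],0],[4.8,[0,0,-3.5],0],[4.8,[0,0,-4],0],[4.8,[0,0,-2],0],[5,[-0.89,-3.97,0],0],[5,[-0.89,-3.97,0],0],[5,[-0.89,-3.97,0],0],[5,[-0.89,-3.97,0],0],[5,[-0.89,-3.97,0],0],[5,[-0.89,-3.97,0],0],[5,[-0.89,-3.97,0],0],[5,[-0.89,-3.97,0],0],[5,[0,0,0],-6.4],[5,[0,0,0],-6.4],[5,[0,0,0],0],[5,[0,0,0],0]])

```text
time: 16.0
tool_pos: [0.4721, 0.0784, 0.1322]
ee_rot: [[0.976, 0.219, 0.001], [0.219, -0.976, 0.0], [0.001, 0.0, -1.0]]
contact_force: [-0.1, 0.4, -0.2]
grip_width: 0.0503
grasp_force: 0.0
```

```bash
python3 st.py .4715 .0785 .014
python3 - <<'E'
from h import *
c,im,d=grab("top"); P=cloud(c,d)
m=(d>0)&(P[...,2]>.03)&(P[...,2]<.085)&(abs(P[...,0]-.5429)<.03)&(abs(P[...,1]+.2393)<.03); q=P[m]; print(len(q),np.percentile(q[:,2],97),cv2.minEnclosingCircle((q[:,:2]*1000).astype(np.float32)))
c,im,d=grab("wrist"); P=cloud(c,d); cv2.imwrite("pics/w3.png",im)
for lo,hi in ((.005,.016),(.033,.045)):
    m=(d>0)&(P[...,2]>lo)&(P[...,2]<hi)&(np.hypot(P[...,0]-.4715,P[...,1]-.0785)<.06); q=P[m]
    print(len(q),[np.round(v,1) for v in cv2.minAreaRect((q[:,:2]*1000).astype(np.float32))] if len(q) else '')
E
```

```text
t 16.0 p [0.4721 0.0784 0.1322] yaw 12.7 tilt 0.05 w 0.0503 gf 0.0 j7 -91.5
shift cm [-0.06 -0.03 11.82]
465 0.05770351254482124 ((542.0665893554688, -239.09971618652344), 21.61618423461914)
2792 [array([469.8,  79.9]), array([95.4, 27.9]), np.float64(12.9)]
565 [array([469.6,  79.9]), array([30.2, 11.2]), np.float64(12.7)]
```

The eyepiece is placed. Both cameras put the slider near (0.4705, 0.079) at 12.8°. Gripping the tab.

Request:
play_rows(commands=[[5,[-0.1,-0.05,4],0],[5,[0,0,4],0],[5,[0,0,2.5],0],[5,[0,0,1.2],0],[5,[0,0,0],0],[5,[0,0,0],0],[0,[0,0,0],0],[0,[0,0,0],0],[0,[0,0,0],0],[0,[0,0,0],0],[0,[0,0,0],0],[0,[0,0,-1],0],[0,[0,0,-3],0],[0,[0,0,-4],0],[0,[0,0,-3.5],0],[0,[0,0,0],9.9],[0,[0,0,0],9.9],[0,[0,0,0],9.8],[0,[0,0,0],0],[0,[0,0,0],0]], force=25)

```text
time: 18.6
tool_pos: [0.4706, 0.0789, 0.1298]
ee_rot: [[0.958, -0.287, -0.0], [-0.287, -0.958, 0.0], [-0.0, -0.0, -1.0]]
contact_force: [-0.3, 0.3, -1.1]
grip_width: 0.0116
grasp_force: 25.0
```

```bash
python3 st.py .4944 -.2894 .13
```

```text
t 18.6 p [0.4706 0.0789 0.1298] yaw -16.7 tilt 0.01 w 0.0116 gf 25.0 j7 -114.3
shift cm [ 1.285e+01  3.460e+01 -2.000e-02]
```

Request:
play_rows(commands=[[0,[1.43,3.845,0],0],[0,[1.43,3.845,0],0],[0,[1.43,3.845,0],0],[0,[1.43,3.845,0],0],[0,[1.43,3.845,0],0],[0,[1.43,3.845,0],0],[0,[1.43,3.845,0],0],[0,[1.43,3.845,0],0],[0,[1.42,3.845,0],0],[0,[0,0,0],0],[0,[0,0,0],0],[0,[0,0,0],0]])

```text
time: 20.1
tool_pos: [0.4939, -0.2877, 0.1296]
ee_rot: [[0.958, -0.287, -0.0], [-0.287, -0.958, 0.002], [-0.001, -0.001, -1.0]]
contact_force: [0.3, 0.8, -1.6]
grip_width: 0.0118
grasp_force: 25.0
```

```bash
python3 st.py .4944 -.2894 .02
python3 - <<'E'
from h import *
c,im,d=grab("wrist"); cv2.imwrite("pics/w4.png",im)
E
```

```text
t 20.1 p [ 0.4939 -0.2877  0.1296] yaw -16.7 tilt 0.09 w 0.0118 gf 25.0 j7 -75.3
shift cm [ 0.1   0.16 10.96]
```

View pics/w4.png

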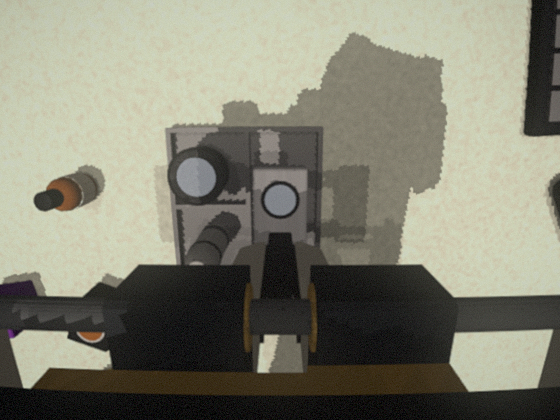

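The slider (280,205) is level and parallel to the long pocket, and both other parts are standing in their pockets. Lowering.

Request:
play_rows(commands=[[0,[0.05,0.1,4],0],[0,[0,0,4],0],[0,[0,0,2],0],[0,[0,0,0.6],0],[0,[0,0,0.3],0],[0,[0,0,0.1],0],[0,[0,0,0],0],[0,[0,0,0],0]])

```text
time: 21.15
tool_pos: [0.4942, -0.2909, 0.0203]
ee_rot: [[0.957, -0.29, 0.001], [-0.29, -0.957, -0.0], [0.001, 0.0, -1.0]]
contact_force: [-0.0, 0.2, -2.0]
grip_width: 0.0115
grasp_force: 25.0
```

Request:
play_rows(commands=[[0,[0,0,0.1],0],[0,[0,0,0],0]])

```text
time: 21.4
tool_pos: [0.4938, -0.2908, 0.0187]
ee_rot: [[0.957, -0.29, -0.0], [-0.29, -0.957, 0.0], [-0.0, -0.0, -1.0]]
contact_force: [-1.0, -0.6, -1.4]
grip_width: 0.0117
grasp_force: 25.0
```

Request:
play_rows(commands=[[0,[0,0,0.1],0],[0,[0,0,0],0]])

```text
time: 21.65
tool_pos: [0.4939, -0.2908, 0.0178]
ee_rot: [[0.957, -0.29, 0.0], [-0.29, -0.957, -0.0], [0.0, -0.0, -1.0]]
contact_force: [-1.3, -0.8, 0.6]
grip_width: 0.0119
grasp_force: 25.0
```

Request:
play_rows(commands=[[0,[0,0,0.05],0],[0,[0,0,0],0],[2.2,[0,0,0],0],[2.2,[0,0,0],0],[2.2,[0,0,0],0],[2.2,[0,0,-1.5],0],[2.2,[0,0,-3.5],0],[2.2,[0,0,-4],0],[2.2,[0,0,-2.5],0],[2.2,[0,0,0],-8.35],[2.2,[0,0,0],-8.35],[7,[1.09,-4.01,0],0],[7,[1.09,-4.01,0],0],[7,[1.09,-4.01,0],0],[7,[1.09,-4.01,0],0],[7,[1.09,-4.01,0],0],[7,[1.09,-4.01,0],0],[7,[1.09,-4.01,0],0],[7,[0,0,0],0],[7,[0,0,0],0]])

```text
time: 24.15
tool_pos: [0.5706, -0.0114, 0.1328]
ee_rot: [[1.0, -0.003, 0.0], [-0.003, -1.0, -0.001], [0.0, 0.001, -1.0]]
contact_force: [-0.2, -0.4, 0.9]
grip_width: 0.0703
grasp_force: 0.0
```

```bash
python3 st.py .570 -.0105 .0145
python3 - <<'E'
from h import *
c,im,d=grab("top"); P=cloud(c,d)
for lo,hi in ((.008,.018),(.033,.05)):
    m=(d>0)&(P[...,2]>lo)&(P[...,2]<hi)&(np.hypot(P[...,0]-.494,P[...,1]+.290)<(.02 if lo>.02 else .024)); q=P[m]
    print(len(q),np.median(q[:,2]),[np.round(v,1) for v in cv2.minAreaRect((q[:,:2]*1000).astype(np.float32))])
c,im,d=grab("wrist"); P=cloud(c,d)
m=(d>0)&(P[...,2]>.03)&(P[...,2]<.05)&(np.hypot(P[...,0]-.57,P[...,1]+.01)<.035); q=P[m]; print(len(q),cv2.minEnclosingCircle((q[:,:2]*1000).astype(np.float32)))
E
```

```text
t 24.15 p [ 0.5706 -0.0114  0.1328] yaw -0.2 tilt 0.07 w 0.0703 gf 0.0 j7 -90.7
shift cm [-0.07 -0.1  11.83]
187 0.013118051230901174 [array([ 494.5, -287.9]), array([26.7, 46.9]), np.float64(80.1)]
114 0.04097343366449761 [array([ 495.2, -289.4]), array([12.8, 30.5]), np.float64(72.1)]
1598 ((568.7671508789062, -8.605584144592285), 18.147811889648438)
```

The slider is seated (tab top at 41 mm). Now the short objective.

Request:
play_rows(commands=[[7,[-0.1,-0.15,4],0],[7,[0,0,4],0],[7,[0,0,2.5],0],[7,[0,0,1.3],0],[7,[0,0,0],0],[7,[0,0,0],0],[0,[0,0,0],0],[0,[0,0,0],0],[0,[0,0,0],0],[0,[0,0,0],0],[0,[0,0,0],0],[0,[0,0,0],0]], force=30)

```text
time: 25.75
tool_pos: [0.5698, -0.0089, 0.0143]
ee_rot: [[1.0, -0.002, 0.0], [-0.002, -1.0, -0.0], [0.0, 0.0, -1.0]]
contact_force: [0.3, -1.2, 2.7]
grip_width: 0.035
grasp_force: 30.0
```

```bash
python3 st.py .567 .2676 .13
```

```text
t 25.75 p [ 0.5698 -0.0089  0.0143] yaw -0.1 tilt 0.01 w 0.035 gf 30.0 j7 -90.9
shift cm [ -0.34 -27.65 -11.57]
```

Request:
play_rows(commands=[[0,[0,0,-1],0],[0,[0,0,-3],0],[0,[0,0,-4],0],[0,[0,0,-3.5],0],[0,[-0.05,-3.95,0],0],[0,[-0.05,-3.95,0],0],[0,[-0.05,-3.95,0],0],[0,[-0.05,-3.95,0],0],[0,[-0.05,-3.95,0],0],[0,[-0.05,-3.95,0],0],[0,[-0.05,-3.95,0],0],[0,[0,0,0],0],[0,[0,0,0],0],[0,[0,0,0],0]])

```text
time: 27.5
tool_pos: [0.5672, 0.2656, 0.1293]
ee_rot: [[1.0, -0.005, -0.0], [-0.005, -1.0, -0.001], [-0.0, 0.001, -1.0]]
contact_force: [0.8, -0.8, -1.3]
grip_width: 0.0354
grasp_force: 30.0
```

```bash
python3 st.py .567 .2676 .018
python3 - <<'E'
from h import *
c,im,d=grab("wrist"); cv2.imwrite("pics/w5.png",im); P=cloud(c,d)
m=(d>0)&(P[...,2]>.007)&(P[...,2]<.022)&(abs(P[...,0]-.53)<.1)&(abs(P[...,1]-.275)<.06); q=P[m]; print(len(q),np.median(q[:,2]),cv2.minAreaRect((q[:,:2]*1000).astype(np.float32)))
E
```

```text
t 27.5 p [0.5672 0.2656 0.1293] yaw -0.3 tilt 0.08 w 0.0354 gf 30.0 j7 -116.0
shift cm [-0.02 -0.22 11.12]
1236 0.013641539920458773 ((561.9129028320312, 269.9458923339844), (68.12356567382812, 67.99365234375), 82.2005386352539)
```

View pics/w5.png

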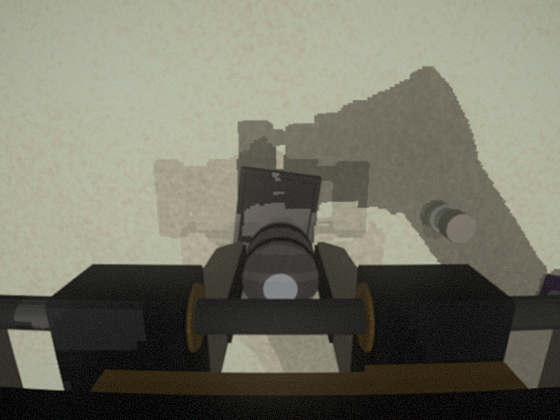

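The tray (around (280,205)) agrees with the map to within 2 mm, and the objective hangs upright. Lowering.

Request:
play_rows(commands=[[0,[0,-0.2,4],0],[0,[0,0,4],0],[0,[0,0,2],0],[0,[0,0,0.6],0],[0,[0,0,0.3],0],[0,[0,0,0.1],0],[0,[0,0,0],0],[0,[0,0,0],0]])

```text
time: 28.55
tool_pos: [0.5672, 0.27, 0.0199]
ee_rot: [[1.0, -0.002, 0.001], [-0.002, -1.0, 0.001], [0.001, -0.001, -1.0]]
contact_force: [-0.1, 1.1, -0.7]
grip_width: 0.0353
grasp_force: 30.0
```

Request:
play_rows(commands=[[0,[0,0,0.1],0],[0,[0,0,0],0]])

```text
time: 28.8
tool_pos: [0.5668, 0.2698, 0.0182]
ee_rot: [[1.0, -0.002, -0.0], [-0.002, -1.0, -0.0], [-0.0, 0.0, -1.0]]
contact_force: [0.7, 0.0, -2.1]
grip_width: 0.035
grasp_force: 30.0
```

Request:
play_rows(commands=[[0,[0,0,0.1],0],[0,[0,0,0],0]])

```text
time: 29.05
tool_pos: [0.567, 0.2698, 0.0174]
ee_rot: [[1.0, -0.002, 0.0], [-0.002, -1.0, 0.0], [0.0, -0.0, -1.0]]
contact_force: [-0.7, 0.2, -0.2]
grip_width: 0.0352
grasp_force: 30.0
```

Request:
play_rows(commands=[[0,[0,0,0.05],0],[0,[0,0,0],0],[4.3,[0,0,0],0],[4.3,[0,0,0],0],[4.3,[0,0,0],0],[4.3,[0,0,-1.5],0],[4.3,[0,0,-3.5],0],[4.3,[0,0,-4],0],[4.3,[0,0,-2.5],0],[6,[-1.22,3.71,0],0],[6,[-1.22,3.71,0],0],[6,[-1.22,3.71,0],0],[6,[-1.22,3.71,0],0],[6,[-1.22,3.71,0],0],[6,[-1.22,3.71,0],0],[6,[-1.22,3.71,0],0],[6,[-1.22,3.71,0],0],[6,[-1.22,3.71,0],0],[6,[-1.22,3.71,0],0]])

```text
time: 31.42
tool_pos: [0.4443, -0.1022, 0.1328]
ee_rot: [[1.0, -0.002, 0.002], [-0.002, -1.0, -0.0], [0.002, 0.0, -1.0]]
contact_force: [0.1, -0.2, 0.6]
grip_width: 0.06
grasp_force: 0.0
```

Request:
play_rows(commands=[[6,[0,0,0],-10.6],[6,[0,0,0],-10.6],[6,[0,0,0],-10.6],[6,[0,0,0],-10.6],[6,[0,0,0],-10.4],[6,[0,0,0],0],[6,[0,0,0],0]])

```text
time: 32.3
tool_pos: [0.4443, -0.1012, 0.1322]
ee_rot: [[0.609, 0.793, 0.001], [0.793, -0.609, -0.0], [0.0, 0.001, -1.0]]
contact_force: [0.3, -0.1, 0.7]
grip_width: 0.06
grasp_force: 0.0
```

```bash
python3 st.py .4453 -.1012 .0145
python3 - <<'E'
from h import *
c,im,d=grab("top"); P=cloud(c,d)
m=(d>0)&(P[...,2]>.025)&(P[...,2]<.06)&(np.hypot(P[...,0]-.567,P[...,1]-.269)<.04); q=P[m]; print(len(q),np.percentile(q[:,2],97),cv2.minEnclosingCircle((q[:,:2]*1000).astype(np.float32)))
c,im,d=grab("wrist"); P=cloud(c,d); cv2.imwrite("pics/w6.png",im)
m=(d>0)&(P[...,2]>.038)&(P[...,2]<.05)&(np.hypot(P[...,0]-.4453,P[...,1]+.1012)<.04); q=P[m]; print(len(q),cv2.minAreaRect((q[:,:2]*1000).astype(np.float32)))
E
```

```text
t 32.3 p [ 0.4443 -0.1012  0.1322] yaw 52.5 tilt 0.06 w 0.06 gf 0.0 j7 -38.9
shift cm [ 0.05  0.07 11.77]
341 0.0490972752209283 ((566.5801391601562, 269.44561767578125), 18.570890426635742)
2345 ((443.4451904296875, -99.84507751464844), (37.98337173461914, 37.85063171386719), 53.06545639038086)
```

View pics/w6.png

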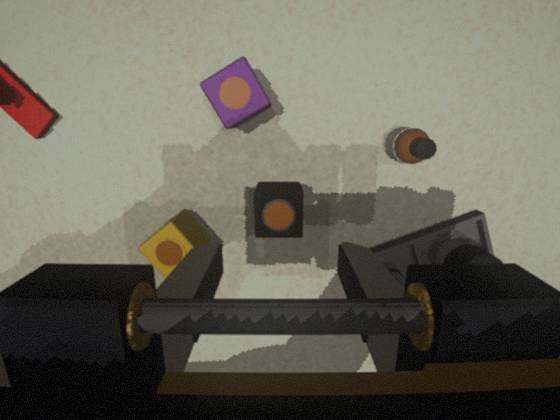

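The short objective is seated, and the black cube (279,212) is centred between the fingers, clear of the yellow one at (170,250). Gripping it.

Request:
play_rows(commands=[[6,[0.05,0,4],0],[6,[0,0,4],0],[6,[0,0,2.5],0],[6,[0,0,1.25],0],[6,[0,0,0],0],[6,[0,0,0],0],[0,[0,0,0],0],[0,[0,0,0],0],[0,[0,0,0],0],[0,[0,0,0],0],[0,[0,0,0],0],[0,[0,0,-1],0],[0,[0,0,-3],0],[0,[0,0,-4],0],[0,[0,0,-3.5],0],[0,[0,0,0],-9.8],[0,[0,0,0],-9.8],[0,[0,0,0],-9.7],[0,[0,0,0],0],[0,[0,0,0],0]], force=25)

```text
time: 34.9
tool_pos: [0.4442, -0.1006, 0.1292]
ee_rot: [[0.142, 0.99, -0.0], [0.99, -0.142, 0.0], [0.0, -0.0, -1.0]]
contact_force: [0.0, -0.6, -1.9]
grip_width: 0.0382
grasp_force: 25.0
```

```bash
python3 st.py .496 .279 .13
```

```text
t 34.9 p [ 0.4442 -0.1006  0.1292] yaw 81.8 tilt 0.01 w 0.0382 gf 25.0 j7 -17.0
shift cm [38.31 -0.27 -0.08]
```

Request:
play_rows(commands=[[0,[3.83,-0.03,0],0],[0,[3.83,-0.03,0],0],[0,[3.83,-0.03,0],0],[0,[3.83,-0.03,0],0],[0,[3.83,-0.03,0],0],[0,[3.83,-0.03,0],0],[0,[3.83,-0.03,0],0],[0,[3.83,-0.03,0],0],[0,[3.83,-0.03,0],0],[0,[3.83,0,0],0],[0,[0,0,0],0],[0,[0,0,0],0],[0,[0,0,0],0]])

```text
time: 36.52
tool_pos: [0.4953, 0.2773, 0.129]
ee_rot: [[0.142, 0.99, -0.0], [0.99, -0.142, -0.002], [-0.002, -0.0, -1.0]]
contact_force: [-0.3, 0.1, -2.2]
grip_width: 0.0376
grasp_force: 25.0
```

```bash
python3 st.py .496 .279 .018
python3 - <<'E'
from h import *
c,im,d=grab("wrist"); cv2.imwrite("pics/w7.png",im)
E
```

```text
t 36.525 p [0.4953 0.2773 0.129 ] yaw 81.8 tilt 0.09 w 0.0376 gf 25.0 j7 -55.8
shift cm [ 0.2   0.04 11.1 ]
```

View pics/w7.png

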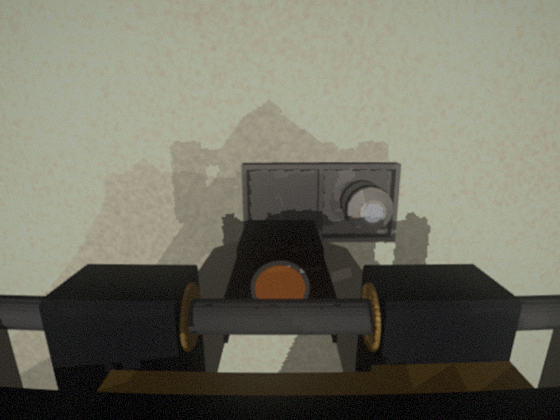

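The short objective stands at (370,205) in the right pocket. The empty left pocket (280,190) is ahead of the cube, square to it. Lowering.

Request:
play_rows(commands=[[0,[0.05,0,4],0],[0,[0,0,4],0],[0,[0,0,2],0],[0,[0,0,0.6],0],[0,[0,0,0.3],0],[0,[0,0,0.1],0],[0,[0,0,0],0],[0,[0,0,0],0]])

```text
time: 37.58
tool_pos: [0.4956, 0.2798, 0.0198]
ee_rot: [[0.14, 0.99, 0.001], [0.99, -0.14, 0.001], [0.001, 0.001, -1.0]]
contact_force: [0.7, 0.2, -1.4]
grip_width: 0.0379
grasp_force: 25.0
```

Request:
play_rows(commands=[[0,[0,0,0.1],0],[0,[0,0,0],0]])

```text
time: 37.83
tool_pos: [0.4952, 0.2796, 0.0182]
ee_rot: [[0.14, 0.99, 0.0], [0.99, -0.14, 0.0], [0.0, 0.0, -1.0]]
contact_force: [1.3, 0.2, -1.9]
grip_width: 0.038
grasp_force: 25.0
```

Request:
play_rows(commands=[[0,[0,0,0.1],0],[0,[0,0,0],0]])

```text
time: 38.08
tool_pos: [0.4953, 0.2796, 0.0176]
ee_rot: [[0.14, 0.99, 0.0], [0.99, -0.14, 0.0], [0.0, 0.0, -1.0]]
contact_force: [-0.1, -0.6, 2.4]
grip_width: 0.0378
grasp_force: 25.0
```

Contact. Release to 4.4 cm, rise, and back off toward the robot's side for a clear view.

Request:
play_rows(commands=[[4.4,[0,0,0],0],[4.4,[0,0,0],0],[4.4,[0,0,0],0],[4.4,[0,0,-1.5],0],[4.4,[0,0,-3.5],0],[4.4,[0,0,-4],0],[4.4,[0,0,-5],0],[4.4,[0,0,-5],0],[4.4,[-4,0,0],0],[4.4,[-4,0,0],0],[4.4,[-4,0,0],0],[4.4,[-4,0,0],0],[4.4,[-4,0,0],0],[4.4,[-4,0,0],0],[4.4,[0,0,0],0],[4.4,[0,0,0],0]])

```text
time: 40.08
tool_pos: [0.462, 0.0428, 0.208]
ee_rot: [[0.139, 0.99, 0.002], [0.99, -0.139, 0.001], [0.001, 0.001, -1.0]]
contact_force: [-0.6, 0.8, -0.0]
grip_width: 0.044
grasp_force: 0.0
```

```bash
python3 - <<'E'
from h import *
c,im,d=grab("top"); cv2.imwrite("pics/top9.png",im); P=cloud(c,d)
for n,x,y,r in(("cube",.496,.279,.03),("short",.567,.27,.03),("long",.482,-.221,.03),("eye",.543,-.239,.03),("slider",.494,-.29,.02),("vial",.5576,.123,.03),("bottle",.5593,-.123,.03)):
    m=(d>0)&(P[...,2]>.025)&(P[...,2]<.09)&(np.hypot(P[...,0]-x,P[...,1]-y)<r); q=P[m]
    print(n,len(q),np.percentile(q[:,2],97).round(4) if len(q) else '',[np.round(v,1) for v in cv2.minAreaRect((q[:,:2]*1000).astype(np.float32))] if len(q) else '')
E
```

```text
cube 4 0.048 [array([483.7, 296.7]), array([2.7, 2.4]), np.float64(46.0)]
short 285 0.0492 [array([568.7, 270.6]), array([30.9, 35.4]), np.float64(18.3)]
long 246 0.0771 [array([ 482.4, -220.4]), array([24.1, 25.5]), np.float64(81.1)]
eye 471 0.0578 [array([ 542.7, -238.6]), array([40.3, 41.3]), np.float64(47.6)]
slider 141 0.0432 [array([ 495.3, -289.2]), array([12.1, 29.8]), np.float64(74.2)]
vial 0  
bottle 191 0.0599 [array([ 559.5, -122.9]), array([27.4, 26.2]), np.float64(81.9)]
```

View pics/top9.png

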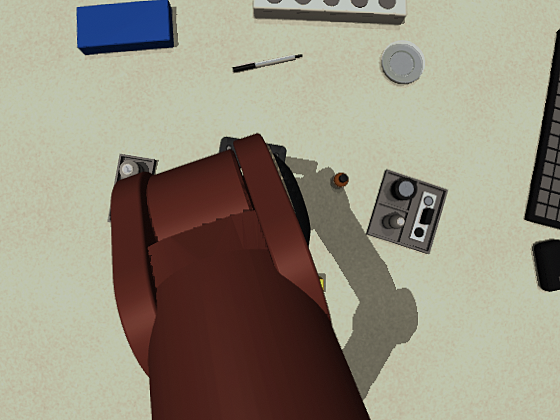

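The arm hides the small tray from above. The large tray, at (407,211), is full and correct. Checking the rest from the side camera.

```bash
python3 - <<'E'
from h import *
c,im,d=grab("side"); cv2.imwrite("pics/side9.png",im); P=cloud(c,d)
for n,x,y,r in(("cube",.496,.279,.035),("vial",.5576,.123,.03)):
    m=(d>0)&(P[...,2]>.025)&(P[...,2]<.09)&(np.hypot(P[...,0]-x,P[...,1]-y)<r); q=P[m]; t=q[q[:,2]>np.percentile(q[:,2],97)-.006]
    print(n,len(q),np.percentile(q[:,2],97).round(4),[np.round(v,1) for v in cv2.minAreaRect((t[:,:2]*1000).astype(np.float32))])
E
```

```text
cube 953 0.0491 [array([494.4, 278.1]), array([39.5, 38.6]), np.float64(82.0)]
vial 253 0.046 [array([554.2, 125. ]), array([24.3, 23.8]), np.float64(47.8)]
```

View pics/side9.png

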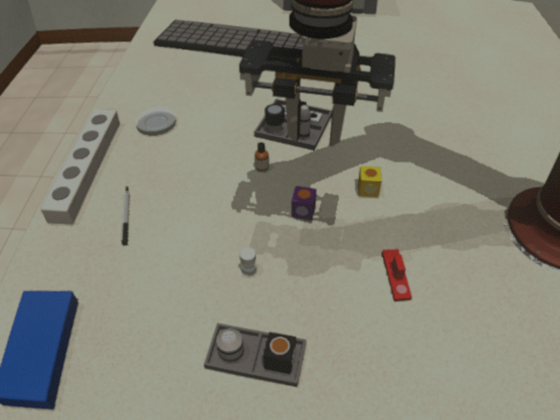

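The side view shows the cube (279,350) and short objective (230,343) standing in the small tray. The vial (248,260), bottle and look-alikes are where they stood. Handing in.

```bash
python3 -c "
from rig import manip
print(manip.hand_in())"
```

```text
the job is handed in; nothing more can be done
None
```

I made up both kits and handed the job in at about 40 s: all five parts stand in their pockets, and the bottle, vial and look-alikes were left where they stood.

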